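Pack the model-maker's kit tray

ROBOT

A 6-joint arm with a two-finger parallel gripper is mounted at the origin on the work surface; the furniture and walls round the work are solid. World frame = base frame: x ahead of the robot, y to its left, z up, the work surface at z = 0. Lengths are in m, angles in degrees, forces in N, time in s.
With the tool pointing down it reaches from about 0.25 to 0.725 m from the base axis. Payload 9.7 kg.
Tool frame: the origin (TCP) lies midway between the tips of the shut fingers; the grasp point (between the pads) lies 19 mm behind it; z points along the fingers, y is the line along which they close (so a half turn about z gives the same grasp; the last joint's range is limited). The gripper opens to 85 mm and grips with 20 to 120 N. Pads are 22 mm wide; open, the fingers measure 114 mm over their backs; the gripper's body (76 mm by 85 mm) begins 54 mm behind the grasp point. The pads swing forward as they close: fully open they stand 13 mm farther back than shut.
Start: joints at [71.047, 4.979, 10.078, 95.1, 0, 90], TCP at [0.179, 0.52, 0.231] pointing down, gripper open.
Joint ranges: [-179.16, 179.16], [-48.56, 103.87], [-65.8, 70.77], [-126.05, 130.52], [-82.76, 87.17], [-180, 180]. Speed limits (degrees/s): [127.2, 127.2, 147.25, 180, 180, 180].

INTERFACE

Orientations are given as [roll, pitch, yaw] about the fixed x, y, z axes, in that order (R = Rz(yaw) Ry(pitch) Rx(roll)).
In Python, from workcell import bot gives the robot as it stands.
- The arm moves only by the shell command python3 -m crank 'ROWS' [FORCE]. ROWS is JSON, a list of rows, each an object with "gripper": the finger opening in mm, from 0 to 85.4; "travel": the shift along the tool's x, y, z in mm, a list of three; "twist": the turn, a rotation vector about the tool's x, y, z in rad, a list of three. In form: [{"gripper": gripper, "travel": [tx, ty, tz], "twist": [rx, ry, rz]}, ...]. A call has 1 to 12 rows; each row shifts and turns the commanded pose from where the row before left it, along the tool's axes as they then stand; what a row does not reach is not made up. A row lasts 1/8 s, in which the tool goes at most 62.5 mm and 10.7 degrees, less where a joint would pass 70% of its speed; a pose out of reach is approached as far as the arm can. A call is refused whole if a number of a shift passes 62.5 or a number of a turn 0.188, either way. A call with a gripper value outside its range is refused whole. The fingers move at their own pace and stop on an object; FORCE is the grip in N (left out, the last holds). Time passes only in rows, so rows that do not move let the fingers close. It gives the time, the measured TCP pose, the force, the opening and the grip force at its end, in the units of the state.
- bot.get_obs(): the state, without advancing time (a new reading comes with each control period).
- bot.camera(name): name is "scene" or "top"; returns the picture (420x560x3 uint8, red, green, blue); there is no depth.
- bot.calibration(name): a dict with "vfov" (degrees; the focal length in pixels is half the picture's height over the tangent of half this angle, whatever the lens; pixels are square), "cx", "cy" (the principal point, pixels), "camera_from_world" (4x4, takes a point from world to camera coordinates). Camera axes: x right, y down, z forward; pixel columns grow to the right and rows downward; lengths in m; the calibration is good to about 2 mm. A picture is of the moment at which its call begins. calibration takes no time and is no camera call.
- bot.job_done(): hands the job in; it is judged then, once.
The state is a dict: "time": time; "q": joint angles; "qd": joint speeds; "joint_efforts": joint torques, N m; "ee_pos": TCP position; "tcp_rot": TCP orientation; "wrist_force": force on the tool from outside, world axes, zero at the start; "torque": the same for the moment, N m; "opening": finger opening in m; "grasp_force": force on a finger pad.
Only numpy, scipy, OpenCV 4.12 (cv2) and the standard library are available. Lean on these libraries where they do the work, as an engineer would, in place of code of your own. Each camera call takes 0.05 s, during which the arm holds its last target. There are 200 camera calls.

TASK

Pack the kit tray: put the sanding block, the drilling jig (the square block with holes), the wooden thread spool and the eraser each into the one recess of the tray that is cut to its shape, and leave each lying flat on the recess's floor, the spool standing upright. The plain pine block and the plain square offcut without holes look similar but do not belong in the kit: leave them where they lie.

Things in the scene. Friction and masses are not known exactly. Their poses are not given: they have to be found in the camera images.
- sanding_block_mid (a point): Sanding block, loose, a pale oblong block with a thin darker sanding face underneath, 36 mm wide (x) x 70 mm long (y) x 26 mm high, lying flat: the longer, slimmer and lower of the two oblong blocks. Origin at its centre, half-way up; z up.
- drilling_jig_mid (a point): Dowel drilling jig, loose, a pale square wooden block 50 x 50 x 20 mm with two rows of three dark drilled holes in its top. Origin at its centre, half-way up; z up.
- thread_mid (a point): Wooden spool of thread, loose, standing on end: 34 mm across its two end flanges, 22 mm across the waist, 36 mm high. Origin at its centre, half-way up; z up along the spool's axis.
- rubber_mid (a point): Pencil eraser, loose, a small flat oblong in a blue sleeve, 20 mm wide (x) x 45 mm long (y) x 12 mm high. Origin at its centre, half-way up; z up.
- pine_block_mid (a point): Plain pine block, loose, 40 mm wide (x) x 60 mm long (y) x 30 mm high: a look-alike of the sanding block, shorter, wider and higher. Does not belong in the tray. Origin at its centre, half-way up; z up.
- offcut_mid (a point): Plain square wooden offcut, loose, 50 x 50 x 20 mm, without holes: a look-alike of the drilling jig. Does not belong in the tray. Origin at its centre, half-way up; z up. (Fixed obstacles, not listed: a model boat and a desk lamp at the left; a rotary tool hanging from its stand above and just beyond the loose things at the right. Cross the bench close to the robot.)
- recess_long: Wooden insert 98 x 98 x 14 mm with the large oblong recess, 52 mm (x) x 86 mm (y), 10 mm deep, in its middle; one of four lying 2 by 2, in any order, all turned alike, in a fixed plywood tray 212 mm square, rim 24 mm above the table. Origin: middle of its underside, 4 mm above the table; recess floor 4 mm and insert top 14 mm above the origin. x, y along its edges, z up. Fixed.
- recess_square: Wooden insert 98 x 98 x 14 mm with the square recess, 66 x 66 mm, 10 mm deep, in its middle; one of four lying 2 by 2, in any order, all turned alike, in a fixed plywood tray 212 mm square, rim 24 mm above the table. Origin: middle of its underside, 4 mm above the table; recess floor 4 mm and insert top 14 mm above the origin. x, y along its edges, z up. Fixed.
- recess_round: Wooden insert 98 x 98 x 14 mm with the round recess, 50 mm across, 10 mm deep, in its middle; one of four lying 2 by 2, in any order, all turned alike, in a fixed plywood tray 212 mm square, rim 24 mm above the table. Origin: middle of its underside, 4 mm above the table; recess floor 4 mm and insert top 14 mm above the origin. x, y along its edges, z up. Fixed.
- recess_small: Wooden insert 98 x 98 x 14 mm with the small oblong recess, 36 mm (x) x 61 mm (y), 6 mm deep, in its middle; one of four lying 2 by 2, in any order, all turned alike, in a fixed plywood tray 212 mm square, rim 24 mm above the table. Origin: middle of its underside, 4 mm above the table; recess floor 8 mm and insert top 14 mm above the origin. x, y along its edges, z up. Fixed.

How it is judged:
By the outcome, as a careful person would: the job done as asked, in the order asked, and still so for the second after the job is handed in, with the robot touching nothing.
It also fails if it takes over 122 s, if anything falls off the work surface, if the arm or the gripper's body presses on something with over 40 N, if the wrist force passes 120 N, or if a joint passes its speed limit or range.

## Working session

There is one attempt and no reset: what is moved stays moved. The work goes in short steps, Python scripts to look and compute and a shell command to move; the robot and the scene stay as the last step left them, time stands still between calls to the robot, and variables do not carry over. Pictures are saved under pics/ and viewed, at most 14 in all, crops included, and the job is handed in when it is done.

```bash
mkdir -p pics; python3 - <<'E'
from workcell import bot
import cv2,json
for n in("top","scene"):
    im=bot.camera(n); cv2.imwrite(f"pics/{n}0.png",im[:,:,::-1]); c=bot.calibration(n); print(n,c)
print(bot.get_obs())
E
```

```text
top {'vfov': 49.58189259929371, 'cx': 277.3221560229182, 'cy': 215.17655622445739, 'camera_from_world': array([[-0.02446954, -0.99890544, -0.03986436,  0.02173503],
       [-0.9876742 ,  0.03032263, -0.1535585 ,  0.49015201],
       [ 0.15459921,  0.03561549, -0.98733511,  0.86057332],
       [ 0.        ,  0.        ,  0.        ,  1.        ]])}
scene {'vfov': 55.89148881184216, 'cx': 279.7673644290739, 'cy': 215.28662007266334, 'camera_from_world': array([[ 0.76242061, -0.64701127,  0.00955128, -0.37445394],
       [-0.46873196, -0.5623967 , -0.68117567,  0.25452186],
       [ 0.44609995,  0.51486538, -0.7320577 ,  0.67069   ],
       [ 0.        ,  0.        ,  0.        ,  1.        ]])}
{'time': 0.1, 'q': array([7.10467569e+01, 5.00742544e+00, 1.00385029e+01, 9.50993911e+01,
       1.29128789e-03, 9.00015957e+01]), 'qd': array([ 0.1152752 , -0.15555861,  0.10246762,  0.1305986 ,  0.03359571,
        0.16499418]), 'joint_efforts': array([-2.98544919e-04, -5.21561980e+01,  4.65653908e+01,  1.59324665e-02,
       -2.58362752e-05, -9.64510605e-06]), 'ee_pos': array([0.17856438, 0.51998643, 0.23065459]), 'tcp_rot': array([-1.79931686e+02, -1.28938445e-03,  1.61045160e+02]), 'wrist_force': array([0.5089085 , 0.22926097, 0.18227735]), 'torque': array([ 0.00211667, -0.03116105, -0.03939762]), 'grasp_force': 0.0, 'opening': 0.08540430796343117}
```

View pics/top0.png

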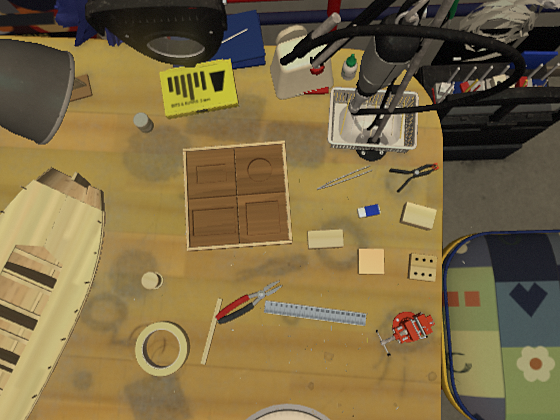

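View pics/scene0.png

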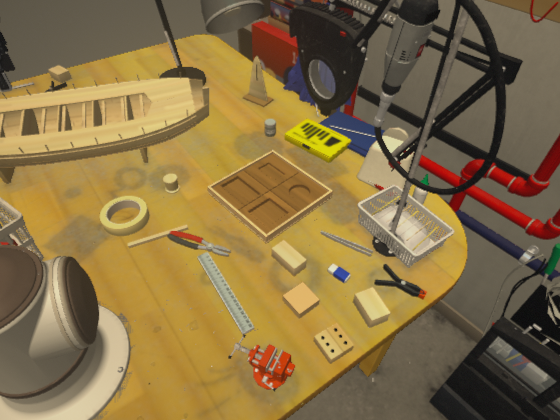

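Top view: oblong blocks at (325,239) and (419,215), eraser (369,211), offcut (371,261), jig with holes (422,267), spool (152,281), and the tray around (237,195). Its recesses are small at upper left, round at upper right, and an oblong and a square in the lower row. I'll measure these next.

```bash
cat > h.py <<'E'
import numpy as np,cv2
from workcell import bot
def cal(n):
    c=bot.calibration(n); f=210/np.tan(np.radians(c["vfov"]/2)); return c,f
def ray(n,uv,z):
    c,f=cal(n);M=c["camera_from_world"];R,t=M[:3,:3],M[:3,3]
    d=R.T@np.array([(uv[0]-c["cx"])/f,(uv[1]-c["cy"])/f,1]);o=-R.T@t
    return o+d*(z-o[2])/d[2]
def proj(n,p):
    c,f=cal(n);M=c["camera_from_world"];q=M[:3,:3]@np.array(p)+M[:3,3]
    return np.array([f*q[0]/q[2]+c["cx"],f*q[1]/q[2]+c["cy"]])
E
python3 - <<'E'
from h import *
t=cv2.imread("pics/top0.png");s=cv2.imread("pics/scene0.png")
big=cv2.resize(t[135:300,300:445],None,fx=3.6,fy=3.6,interpolation=cv2.INTER_CUBIC)
cv2.imwrite("pics/topc.png",big)
cv2.imwrite("pics/trayc.png",cv2.resize(t[130:300,130:300],None,fx=3.5,fy=3.5,interpolation=cv2.INTER_CUBIC))
cv2.imwrite("pics/scenec.png",cv2.resize(s[220:370,250:440],None,fx=4,fy=4,interpolation=cv2.INTER_CUBIC))
hsv=cv2.cvtColor(t,cv2.COLOR_BGR2HSV)
for n,u,v in[("blkA",325,239),("blkB",419,213),("off",371,261),("jig",415,267),("spool",152,280),("tray",237,195),("bench",340,280)]:print(n,hsv[v,u],t[v,u])
for u,v in[(325,239),(419,215),(371,261),(422,267),(152,281),(369,211)]:print(ray("top",(u,v),.02).round(3))
E
```

```text
blkA [ 22  85 195] [130 178 195]
blkB [ 24  96 196] [122 180 196]
off [ 20 108 219] [126 187 219]
jig [ 21 106 190] [111 166 190]
spool [ 22  91 190] [122 173 190]
tray [ 16 129 105] [ 52  81 105]
bench [ 19 151 160] [ 65 126 160]
[ 0.442 -0.085  0.02 ]
[ 0.485 -0.274  0.02 ]
[ 0.396 -0.174  0.02 ]
[ 0.382 -0.272  0.02 ]
[0.368 0.262 0.02 ]
[ 0.496 -0.175  0.02 ]
```

View pics/topc.png

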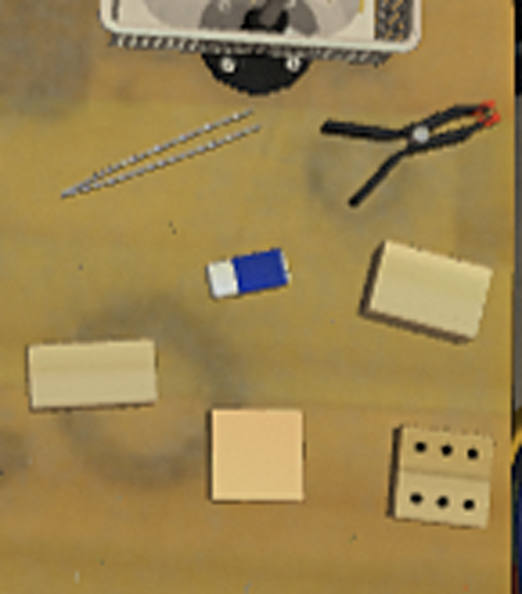

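View pics/trayc.png

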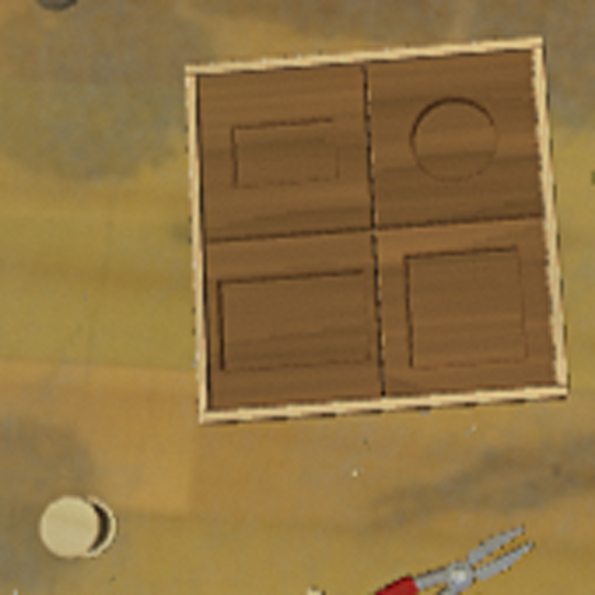

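View pics/scenec.png

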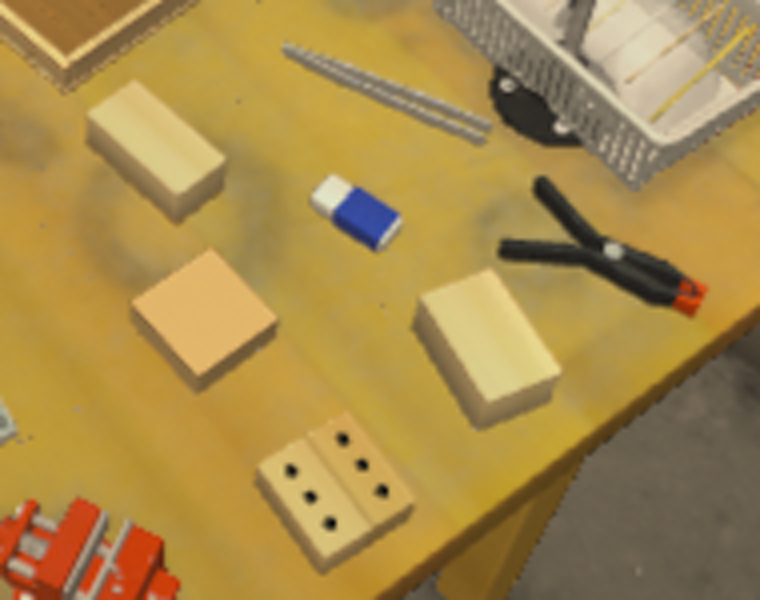

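The crops show the slimmer block (325,239) is the sanding block and (419,215) is the pine. The jig's holes are at (422,267). In the tray, small oblong is upper left, round upper right, large oblong lower left and square lower right. Next I'll get masks, sizes and heights.

```bash
python3 - <<'E'
from h import *
t=cv2.imread("pics/top0.png")
K=6
def region(u0,v0,u1,v1,f,z,name,close=0):
    im=cv2.resize(t[v0:v1,u0:u1],None,fx=K,fy=K,interpolation=cv2.INTER_CUBIC)
    hsv=cv2.cvtColor(im,cv2.COLOR_BGR2HSV).astype(int);m=f(hsv).astype(np.uint8)*255
    m=cv2.morphologyEx(m,cv2.MORPH_CLOSE,np.ones((close or 7,)*2));m=cv2.morphologyEx(m,cv2.MORPH_OPEN,np.ones((13,13)))
    cs,_=cv2.findContours(m,0,1);c=max(cs,key=cv2.contourArea)[:,0]
    P=np.array([ray("top",((a+.5)/K-.5+u0,(b+.5)/K-.5+v0),z)[:2] for a,b in c])
    (cx,cy),(w,h),a=cv2.minAreaRect((P*1000).astype(np.float32))
    e=cv2.boxPoints(((cx,cy),(w,h),a)); d=[e[1]-e[0],e[2]-e[1]]; L=max(d,key=np.linalg.norm)
    print(name,"c",round(cx,1),round(cy,1),"size",round(w,1),round(h,1),"long dir deg",round(np.degrees(np.arctan2(L[1],L[0]))%180,1))
br=lambda h:(h[...,1]<112)&(h[...,2]>170)
region(300,222,350,256,br,.026,"sand")
region(395,195,442,235,br,.030,"pine")
region(352,243,392,280,lambda h:(h[...,1]<128)&(h[...,2]>185),.020,"off")
region(402,245,442,283,lambda h:(h[...,1]<125)&(h[...,2]>165),.020,"jig",25)
region(350,195,390,225,lambda h:((h[...,0]>100)&(h[...,1]>120))|((h[...,1]<60)&(h[...,2]>130)),.012,"eraser")
region(135,265,170,298,lambda h:(h[...,1]<112)&(h[...,2]>165),.036,"spool")
# tray
f=lambda x,y:((x+.5)/3.5-.5+130,(y+.5)/3.5-.5+130)
Q={"rim":([(186,67),(541,38),(567,390),(203,414)],.024),"long":([(219,280),(362,269),(372,358),(222,371)],.018),"square":([(405,256),(518,246),(525,359),(411,367)],.018),"small":([(232,127),(333,119),(339,180),(236,187)],.018)}
for k,(c,z) in Q.items():
    P=np.array([ray("top",f(*p),z)[:2] for p in c])*1000
    s=[np.linalg.norm(P[i]-P[i-1]) for i in(1,2,3,0)]; d=P[0]-P[1]+P[3]-P[2]
    print(k,"c",P.mean(0).round(1),"sides",np.round(s,1),"dir(top edge)",np.degrees(np.arctan2(d[1],d[0])).round(1))
P=[ray("top",f(*p),.018)[:2]*1000 for p in[(411,140),(498,140),(455,97),(455,182)]]
print("round",np.mean(P,0).round(1),np.linalg.norm(P[0]-P[1]),np.linalg.norm(P[2]-P[3]))
# rotary tip heights, boat
for z in(.1,.15,.2,.25,.3):
    p=ray("scene",(383,122),z);q=ray("scene",(208,88),z);r=ray("scene",(85,132),z);print(z,p.round(3),proj("top",p).round(0),"bow",q.round(3),proj("top",q).round(0),"hull",r.round(3),proj("top",r).round())
E
```

```text
sand c 443.6 -85.3 size 34.0 68.9 long dir deg 91.3
pine c 484.2 -271.4 size 59.6 40.3 long dir deg 73.0
off c 397.0 -173.8 size 48.4 49.7 long dir deg 177.0
jig c 380.0 -273.3 size 49.4 52.6 long dir deg 172.9
eraser c 498.6 -175.5 size 19.9 44.0 long dir deg 100.1Traceback (most recent call last):
  File "<stdin>", line 19, in <module>
  File "<stdin>", line 9, in region
  File "h.py", line 6, in ray
    c,f=cal(n);M=c["camera_from_world"];R,t=M[:3,:3],M[:3,3]
        ~~~^^^
  File "h.py", line 4, in cal
    c=bot.calibration(n); f=210/np.tan(np.radians(c["vfov"]/2)); return c,f
ValueError: time passes only in moves, steps and waits
```

```bash
sed -i 's/^def cal(n):/C={n:bot.calibration(n) for n in("top","scene")}\ndef cal(n):/; s/c=bot.calibration(n);/c=C[n];/' h.py; python3 - <<'E'
from h import *
t=cv2.imread("pics/top0.png")
K=6
def region(u0,v0,u1,v1,f,z,name):
    im=cv2.resize(t[v0:v1,u0:u1],None,fx=K,fy=K,interpolation=cv2.INTER_CUBIC)
    hsv=cv2.cvtColor(im,cv2.COLOR_BGR2HSV).astype(int);m=f(hsv).astype(np.uint8)*255
    m=cv2.morphologyEx(m,cv2.MORPH_OPEN,np.ones((13,13)))
    cs,_=cv2.findContours(m,0,1);c=max(cs,key=cv2.contourArea)[:,0]
    P=np.array([ray("top",((a+.5)/K-.5+u0,(b+.5)/K-.5+v0),z)[:2] for a,b in c])
    print(name,cv2.minAreaRect((P*1000).astype(np.float32)))
region(135,265,170,298,lambda h:(h[...,1]<112)&(h[...,2]>165),.036,"spool")
f=lambda x,y:((x+.5)/3.5-.5+130,(y+.5)/3.5-.5+130)
Q={"rim":([(186,67),(541,38),(567,390),(203,414)],.024),"long":([(219,280),(362,269),(372,358),(222,371)],.018),"square":([(405,256),(518,246),(525,359),(411,367)],.018),"small":([(232,127),(333,119),(339,180),(236,187)],.018)}
for k,(c,z) in Q.items():
    P=np.array([ray("top",f(*p),z)[:2] for p in c])*1000
    s=[np.linalg.norm(P[i]-P[i-1]) for i in(1,2,3,0)]; d=P[0]-P[1]+P[3]-P[2]
    print(k,"c",P.mean(0).round(1),"sides",np.round(s,1),"dir(top edge)",np.degrees(np.arctan2(d[1],d[0])).round(1))
P=[ray("top",f(*p),.018)[:2]*1000 for p in[(411,140),(498,140),(455,97),(455,182)]]
print("round",np.mean(P,0).round(1),np.linalg.norm(P[0]-P[1]),np.linalg.norm(P[2]-P[3]))
for z in(.1,.15,.2,.25,.3):
    p=ray("scene",(383,122),z);q=ray("scene",(208,88),z);r=ray("scene",(85,132),z);print(z,"tip",p.round(3),proj("top",p).round(0),"bow",q.round(3),proj("top",q).round(0),"hull",r.round(3),proj("top",r).round())
E
```

```text
spool ((370.0861511230469, 262.8243103027344), (32.2779426574707, 32.687808990478516), 88.60906982421875)
rim c [539.5  90.9] sides [210.9 208.4 208.6 206.4] dir(top edge) 92.4
long c [486.  138.7] sides [83.9 52.5 87.3 53.5] dir(top edge) 93.0
square c [490.4  39.2] sides [66.  66.2 65.8 65.1] dir(top edge) 92.8
small c [585.2 143.6] sides [60.2 37.2 61.  36.5] dir(top edge) 92.3
round [589.9  43.2] 51.270584175156706 51.37924906818753
0.1 tip [0.86  0.033 0.1  ] [259.  26.] bow [0.612 0.453 0.1  ] [ 43. 155.] hull [0.268 0.466 0.1  ] [ 25. 340.]
0.15 tip [ 0.793 -0.009  0.15 ] [280.  43.] bow [0.567 0.374 0.15 ] [ 70. 170.] hull [0.254 0.386 0.15 ] [ 54. 351.]
0.2 tip [ 0.727 -0.051  0.2  ] [305.  62.] bow [0.522 0.295 0.2  ] [101. 186.] hull [0.239 0.306 0.2  ] [ 87. 364.]
0.25 tip [ 0.66  -0.093  0.25 ] [334.  85.] bow [0.478 0.216 0.25 ] [137. 206.] hull [0.225 0.226 0.25 ] [126. 379.]
0.3 tip [ 0.594 -0.135  0.3  ] [368. 113.] bow [0.433 0.137 0.3  ] [179. 230.] hull [0.211 0.146 0.3  ] [171. 397.]
```

```bash
python3 - <<'E'
from h import *
t=cv2.imread("pics/top0.png");s=cv2.imread("pics/scene0.png").copy()
for z,col in((.10,(255,0,0)),(.14,(0,255,0)),(.18,(0,0,255))):
    for uv in[(103,215),(91,262),(83,290),(70,327)]:
        p=ray("top",uv,z);print(z,p.round(3));q=proj("scene",p);cv2.circle(s,tuple(int(a) for a in q.round()),2,col,-1)
a=cv2.resize(s[20:240,0:240],None,fx=2.2,fy=2.2,interpolation=cv2.INTER_CUBIC)
cv2.imwrite("pics/boats.png",a)
E
```

```text
0.1 [0.491 0.332 0.1  ]
0.1 [0.404 0.351 0.1  ]
0.1 [0.354 0.364 0.1  ]
0.1 [0.288 0.385 0.1  ]
0.14 [0.484 0.315 0.14 ]
0.14 [0.402 0.333 0.14 ]
0.14 [0.354 0.345 0.14 ]
0.14 [0.291 0.365 0.14 ]
0.18 [0.478 0.297 0.18 ]
0.18 [0.399 0.315 0.18 ]
0.18 [0.353 0.326 0.18 ]
0.18 [0.294 0.345 0.18 ]
```

View pics/boats.png

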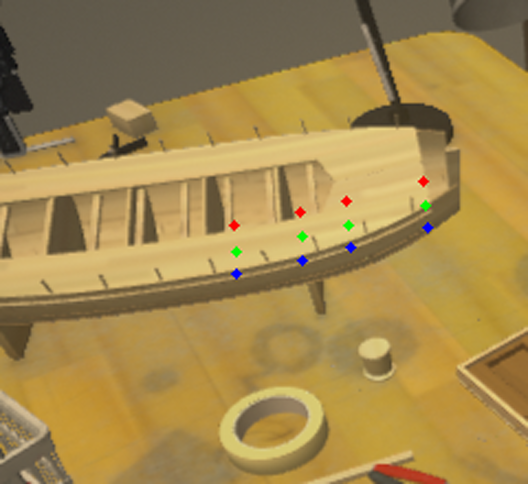

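The boat's deck is at about z=0.10 with its edge at y≈0.36, so it clears the spool. The rotary tip is near (0.59,-0.135,0.30). All sizes match. I'll do the spool first, keeping yaw at about 92.6°.

```bash
cat >> h.py <<'E'
def go(x,y,z,yaw):
    "shift (mm) in tool axes after the turn, and turn about tool z (rad); then tilt error"
    o=bot.get_obs();r=o["tcp_rot"];d=np.array([x,y,z])-o["ee_pos"]*1000;a=np.radians(yaw)
    print("t",o["time"],"shift",np.round([np.cos(a)*d[0]+np.sin(a)*d[1],np.sin(a)*d[0]-np.cos(a)*d[1],-d[2]],1),"twist",round(-np.radians(yaw-r[2]),3),"rot",np.round(r,2),"open",o["opening"].round(4),"grip",o["grasp_force"],"F",o["wrist_force"].round(1))
E
python3 -m crank '[{"gripper":85,"travel":[0,0,0],"twist":[0,0,0.1706]},{"gripper":85,"travel":[0,0,0],"twist":[0,0,0.1706]},{"gripper":85,"travel":[0,0,0],"twist":[0,0,0.1706]},{"gripper":85,"travel":[0,0,0],"twist":[0,0,0.1706]},{"gripper":85,"travel":[0,0,0],"twist":[0,0,0.1706]},{"gripper":85,"travel":[0,0,0],"twist":[0,0,0.1706]},{"gripper":85,"travel":[0,0,0],"twist":[0,0,0.1706]}]' 40
python3 -m crank '[{"gripper":85,"travel":[-44,30,0],"twist":[0,0,0]},{"gripper":85,"travel":[-44,30,0],"twist":[0,0,0]},{"gripper":85,"travel":[-44,30,0],"twist":[0,0,0]},{"gripper":85,"travel":[-44,30,0],"twist":[0,0,0]},{"gripper":85,"travel":[-44,30,0],"twist":[0,0,0]},{"gripper":60,"travel":[-44,30,30],"twist":[0,0,0]},{"gripper":60,"travel":[0,0,50],"twist":[0,0,0]},{"gripper":60,"travel":[0,0,0],"twist":[0,0,0]},{"gripper":60,"travel":[0,0,0],"twist":[0,0,0]}]'
python3 -c "
from h import *
go(370.1,262.8,14,92.6)"
```

```text
time: 0.98
ee_pos: [0.1786, 0.52, 0.2308]
tcp_rot: [-180.0, 0.0, 92.3]
wrist_force: [0.5, 0.8, 1.1]
opening: 0.0854
grasp_force: 0.0
time: 2.1
ee_pos: [0.3706, 0.2653, 0.153]
tcp_rot: [179.9, -0.0, 92.7]
wrist_force: [-0.1, -0.4, 0.1]
opening: 0.0598
grasp_force: 0.0Traceback (most recent call last):
  File "<string>", line 3, in <module>
    go(370.1,262.8,14,92.6)
    ~~^^^^^^^^^^^^^^^^^^^^^
  File "h.py", line 16, in go
    print("t",o["time"],"shift",np.round([np.cos(a)*d[0]+np.sin(a)*d[1],np.sin(a)*d[0]-np.cos(a)*d[1],-d[2]],1),"twist",round(-np.radians(yaw-r[2]),3),"rot",np.round(r,2),"open",o["opening"].round(4),"grip",o["grasp_force"],"F",o["wrist_force"].round(1))
                                                                                                                                                                                  ^^^^^^^^^^^^^^^^^^
AttributeError: 'float' object has no attribute 'round'
```

```bash
sed -i 's/o\["opening"\].round(4)/o["opening"]/' h.py
python3 -m crank '[{"gripper":60,"travel":[-2.5,-0.6,45],"twist":[0,0,0]},{"gripper":60,"travel":[0,0,45],"twist":[0,0,0]},{"gripper":60,"travel":[0,0,30],"twist":[0,0,0]},{"gripper":60,"travel":[0,0,19],"twist":[0,0,0]},{"gripper":60,"travel":[0,0,0],"twist":[0,0,0]},{"gripper":28,"travel":[0,0,0],"twist":[0,0,0]},{"gripper":28,"travel":[0,0,0],"twist":[0,0,0]},{"gripper":28,"travel":[0,0,0],"twist":[0,0,0]},{"gripper":28,"travel":[0,0,0],"twist":[0,0,0]},{"gripper":28,"travel":[0,0,0],"twist":[0,0,0]}]' 30
python3 -c "
from h import *
go(370.1,262.8,14,92.6)"
```

```text
time: 3.35
ee_pos: [0.3711, 0.2631, 0.0143]
tcp_rot: [179.8, -0.1, 92.6]
wrist_force: [-0.7, 0.4, 7.0]
opening: 0.0297
grasp_force: 29.1
t 3.35 shift [-0.2 -1.   0.3] twist 0.0 rot [ 1.7985e+02 -1.2000e-01  9.2630e+01] open 0.02970339038231766 grip 29.08201865677256 F [-0.7  0.4  7. ]
```

```bash

python3 -m crank '[{"gripper":28,"travel":[0,0,-20],"twist":[0,0,0]},{"gripper":28,"travel":[0,0,-40],"twist":[0,0,0]},{"gripper":28,"travel":[0,0,-40],"twist":[0,0,0]},{"gripper":28,"travel":[0,0,0],"twist":[0,0,0]},{"gripper":28,"travel":[0,0,0],"twist":[0,0,0]}]'
python3 - <<'E'
from h import *
p=proj("scene",(.371,.263,.13)).astype(int);q=proj("top",(.371,.263,.13)).astype(int)
s=bot.camera("scene")[:,:,::-1];t=bot.camera("top")[:,:,::-1]
c=lambda i,p:cv2.resize(i[max(p[1]-50,0):p[1]+50,max(p[0]-50,0):p[0]+50],(400,400),interpolation=cv2.INTER_CUBIC)
cv2.imwrite("pics/sp1.png",np.hstack([c(s,p),c(t,q)]));print(p,q)
E
```

```text
time: 3.98
ee_pos: [0.3701, 0.2622, 0.1124]
tcp_rot: [180.0, -0.0, 92.6]
wrist_force: [0.0, -0.3, -0.8]
opening: 0.0303
grasp_force: 29.7
[162 144] [132 278]
```

View pics/sp1.png

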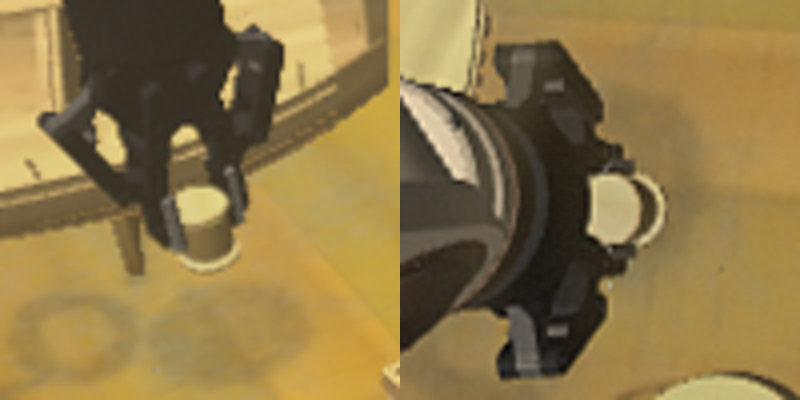

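The spool is held upright by its top flange. I'll carry it to the round recess.

```bash

python3 -m crank '[{"gripper":28,"travel":[-22,20,0],"twist":[0,0,0]},{"gripper":28,"travel":[-40,37,0],"twist":[0,0,0]},{"gripper":28,"travel":[-40,37,0],"twist":[0,0,0]},{"gripper":28,"travel":[-40,37,0],"twist":[0,0,0]},{"gripper":28,"travel":[-40,37,0],"twist":[0,0,0]},{"gripper":28,"travel":[-30,27,0],"twist":[0,0,0]},{"gripper":28,"travel":[-17,15,0],"twist":[0,0,0]},{"gripper":28,"travel":[0,0,30],"twist":[0,0,0]},{"gripper":28,"travel":[0,0,25],"twist":[0,0,0]},{"gripper":28,"travel":[0,0,0],"twist":[0,0,0]},{"gripper":28,"travel":[0,0,0],"twist":[0,0,0]}]'
python3 - <<'E'
from h import *
go(589.9,43.2,23.5,92.6)
E
```

```text
time: 5.45
ee_pos: [0.5904, 0.0431, 0.0578]
tcp_rot: [180.0, 0.0, 92.6]
wrist_force: [0.6, -0.0, 0.5]
opening: 0.0302
grasp_force: 29.8
t 5.45 shift [ 0.1 -0.5 34.3] twist 0.001 rot [179.99   0.    92.63] open 0.0302160251122674 grip 29.760835955967195 F [ 0.6 -0.   0.5]
```

```bash

python3 -m crank '[{"gripper":28,"travel":[0,0,14],"twist":[0,0,0]},{"gripper":28,"travel":[0,0,12],"twist":[0,0,0]},{"gripper":28,"travel":[0,0,6],"twist":[0,0,0]},{"gripper":28,"travel":[0,0,2],"twist":[0,0,0]},{"gripper":28,"travel":[0,0,0],"twist":[0,0,0]}]'
python3 -m crank '[{"gripper":38,"travel":[0,0,0],"twist":[0,0,0]},{"gripper":46,"travel":[0,0,0],"twist":[0,0,0]},{"gripper":50,"travel":[0,0,0],"twist":[0,0,0]},{"gripper":50,"travel":[0,0,-20],"twist":[0,0,0]},{"gripper":50,"travel":[0,0,-40],"twist":[0,0,0]},{"gripper":50,"travel":[0,0,-40],"twist":[0,0,0]}]'

```

```text
time: 6.08
ee_pos: [0.5903, 0.043, 0.0233]
tcp_rot: [180.0, 0.0, 92.6]
wrist_force: [0.2, 0.1, 0.0]
opening: 0.0307
grasp_force: 29.8
time: 6.82
ee_pos: [0.5901, 0.043, 0.1243]
tcp_rot: [-180.0, 0.0, 92.6]
wrist_force: [1.0, -0.3, -0.3]
opening: 0.05
grasp_force: 0.0
```

```bash

python3 -m crank '[{"gripper":60,"travel":[0,0,0],"twist":[0,0,0.023]},{"gripper":60,"travel":[-25,-29.9,0],"twist":[0,0,0]},{"gripper":60,"travel":[-25,-29.9,0],"twist":[0,0,0]},{"gripper":60,"travel":[-25,-29.9,0],"twist":[0,0,0]},{"gripper":60,"travel":[-25,-29.9,0],"twist":[0,0,0]},{"gripper":60,"travel":[-25,-29.9,40],"twist":[0,0,0]},{"gripper":60,"travel":[0,0,30],"twist":[0,0,0]},{"gripper":60,"travel":[0,0,0],"twist":[0,0,0]},{"gripper":60,"travel":[0,0,0],"twist":[0,0,0]}]'
python3 - <<'E'
from h import *
go(443.6,-85.3,12,91.3)
s=bot.camera("scene")[:,:,::-1];t=bot.camera("top")[:,:,::-1]
cv2.imwrite("pics/a2.png",np.hstack([cv2.resize(s[150:310,200:360],(400,400),interpolation=cv2.INTER_CUBIC),cv2.resize(t[130:290,190:350],(400,400),interpolation=cv2.INTER_CUBIC)]))
E
```

```text
time: 7.95
ee_pos: [0.4442, -0.0852, 0.0541]
tcp_rot: [180.0, 0.0, 91.3]
wrist_force: [0.3, 0.5, 0.6]
opening: 0.0598
grasp_force: 0.0
t 7.95 shift [-0.1 -0.6 42.1] twist 0.0 rot [179.96   0.    91.32] open 0.059788675766200075 grip 0.0 F [0.3 0.5 0.6]
```

View pics/a2.png

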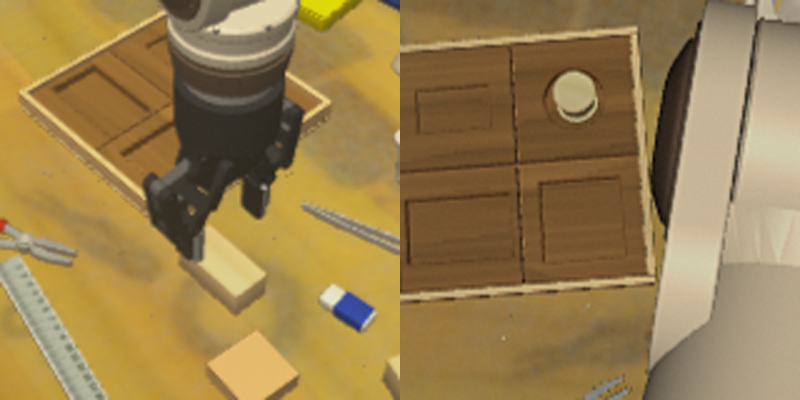

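The spool stands in the round recess at crop (575,97), and the fingers straddle the sanding block.

```bash

python3 -m crank '[{"gripper":60,"travel":[0,0,25],"twist":[0,0,0]},{"gripper":60,"travel":[0,0,17],"twist":[0,0,0]},{"gripper":60,"travel":[0,0,0],"twist":[0,0,0]},{"gripper":30,"travel":[0,0,0],"twist":[0,0,0]},{"gripper":30,"travel":[0,0,0],"twist":[0,0,0]},{"gripper":30,"travel":[0,0,0],"twist":[0,0,0]},{"gripper":30,"travel":[0,0,0],"twist":[0,0,0]},{"gripper":30,"travel":[0,0,0],"twist":[0,0,0]}]' 40
python3 -m crank '[{"gripper":30,"travel":[0,0,-20],"twist":[0,0,0]},{"gripper":30,"travel":[0,0,-40],"twist":[0,0,0]},{"gripper":30,"travel":[0,0,-20],"twist":[0,0,0]},{"gripper":30,"travel":[0,0,0],"twist":[0,0,0]},{"gripper":30,"travel":[0,0,0],"twist":[0,0,0]}]'
python3 - <<'E'
from h import *
go(486,139,50,92.6)
E
```

```text
time: 9.05
ee_pos: [0.4444, -0.0855, 0.0124]
tcp_rot: [179.9, 0.0, 91.3]
wrist_force: [-0.4, 0.2, 6.0]
opening: 0.0335
grasp_force: 41.5
time: 9.68
ee_pos: [0.4433, -0.0853, 0.0903]
tcp_rot: [-179.9, -0.0, 91.3]
wrist_force: [-0.3, -0.5, -1.4]
opening: 0.034
grasp_force: 40.7
t 9.675 shift [222.1  52.8  40.3] twist -0.023 rot [-1.7994e+02 -1.0000e-02  9.1300e+01] open 0.033983507146665745 grip 40.70073366165161 F [-0.3 -0.5 -1.4]
```

```bash

python3 -m crank '[{"gripper":30,"travel":[0,0,0],"twist":[0,0,-0.023]},{"gripper":30,"travel":[22,5,0],"twist":[0,0,0]},{"gripper":30,"travel":[45,11,0],"twist":[0,0,0]},{"gripper":30,"travel":[45,11,0],"twist":[0,0,0]},{"gripper":30,"travel":[45,11,0],"twist":[0,0,0]},{"gripper":30,"travel":[40,9.8,0],"twist":[0,0,0]},{"gripper":30,"travel":[25,5,0],"twist":[0,0,0]},{"gripper":30,"travel":[0,0,25],"twist":[0,0,0]},{"gripper":30,"travel":[0,0,15],"twist":[0,0,0]},{"gripper":30,"travel":[0,0,0],"twist":[0,0,0]},{"gripper":30,"travel":[0,0,0],"twist":[0,0,0]}]'
python3 - <<'E'
from h import *
go(486,139,21,92.6)
s=bot.camera("scene")[:,:,::-1];t=bot.camera("top")[:,:,::-1]
cv2.imwrite("pics/a3.png",np.hstack([cv2.resize(s[100:260,180:340],(400,400),interpolation=cv2.INTER_CUBIC),cv2.resize(t[130:290,150:310],(400,400),interpolation=cv2.INTER_CUBIC)]))
E
```

```text
time: 11.05
ee_pos: [0.4865, 0.1386, 0.0518]
tcp_rot: [180.0, -0.0, 92.6]
wrist_force: [0.3, 0.7, -1.0]
opening: 0.034
grasp_force: 40.7
t 11.05 shift [ 0.5 -0.5 30.8] twist -0.0 rot [ 1.7997e+02 -1.0000e-02  9.2600e+01] open 0.03397014889858893 grip 40.687419176101685 F [ 0.3  0.7 -1. ]
```

View pics/a3.png

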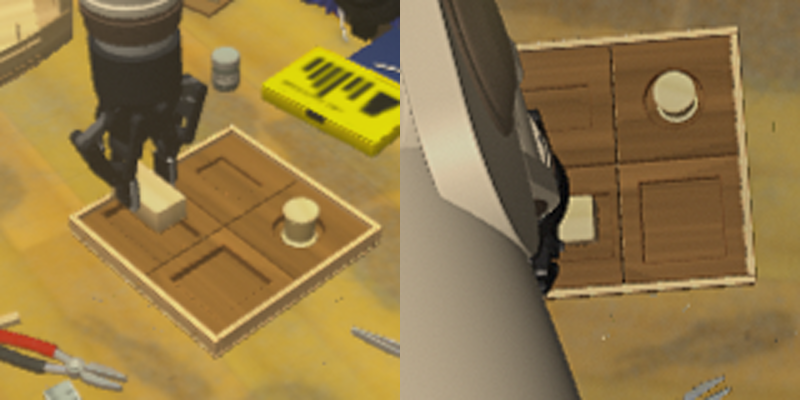

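The sanding block is level over the large recess and aligned with it. I'll lower and release.

```bash

python3 -m crank '[{"gripper":30,"travel":[0,0,14],"twist":[0,0,0]},{"gripper":30,"travel":[0,0,10],"twist":[0,0,0]},{"gripper":30,"travel":[0,0,5],"twist":[0,0,0]},{"gripper":30,"travel":[0,0,2],"twist":[0,0,0]},{"gripper":30,"travel":[0,0,0],"twist":[0,0,0]}]'
python3 -m crank '[{"gripper":40,"travel":[0,0,0],"twist":[0,0,0]},{"gripper":46,"travel":[0,0,0],"twist":[0,0,0]},{"gripper":50,"travel":[0,0,0],"twist":[0,0,0]},{"gripper":50,"travel":[0,0,-20],"twist":[0,0,0]},{"gripper":50,"travel":[0,0,-40],"twist":[0,0,0]},{"gripper":50,"travel":[0,0,-40],"twist":[0,0,0]},{"gripper":50,"travel":[0,0,0],"twist":[0,0,0]}]'
python3 - <<'E'
from h import *
go(380,-273.3,100,82.9)
go(385.5,-273.3,100,82.9)
E
```

```text
time: 11.78
ee_pos: [0.4862, 0.1389, 0.0204]
tcp_rot: [180.0, -0.0, 92.6]
wrist_force: [-1.4, -0.5, 3.0]
opening: 0.0338
grasp_force: 40.9
time: 12.65
ee_pos: [0.4879, 0.1393, 0.1236]
tcp_rot: [179.7, -0.1, 92.6]
wrist_force: [1.0, 0.4, -0.3]
opening: 0.05
grasp_force: 0.0
t 12.65 shift [-422.8  -56.1   23.6] twist 0.17 rot [ 1.7969e+02 -7.0000e-02  9.2620e+01] open 0.050003776192562216 grip 0.0 F [ 1.   0.4 -0.3]
t 12.65 shift [-422.1  -50.6   23.6] twist 0.17 rot [ 1.7969e+02 -7.0000e-02  9.2620e+01] open 0.050003776192562216 grip 0.0 F [ 1.   0.4 -0.3]
```

```bash

python3 -m crank '[{"gripper":70,"travel":[0,0,0],"twist":[0,0,0.17]},{"gripper":70,"travel":[-25,-3,0],"twist":[0,0,0]},{"gripper":70,"travel":[-50,-6,0],"twist":[0,0,0]},{"gripper":70,"travel":[-50,-7,0],"twist":[0,0,0]},{"gripper":70,"travel":[-50,-7,0],"twist":[0,0,0]},{"gripper":70,"travel":[-50,-7,0],"twist":[0,0,0]},{"gripper":70,"travel":[-50,-7,0],"twist":[0,0,0]},{"gripper":70,"travel":[-50,-7,0],"twist":[0,0,0]},{"gripper":70,"travel":[-50,-7,0],"twist":[0,0,0]},{"gripper":70,"travel":[-35,-3,0],"twist":[0,0,0]},{"gripper":70,"travel":[-13,-2,0],"twist":[0,0,0]}]'
python3 -m crank '[{"gripper":70,"travel":[0,0,40],"twist":[0,0,0]},{"gripper":70,"travel":[0,0,30],"twist":[0,0,0]},{"gripper":70,"travel":[0,0,0],"twist":[0,0,0]},{"gripper":70,"travel":[0,0,0],"twist":[0,0,0]}]'
python3 - <<'E'
from h import *
go(380,-273.3,9,82.9)
s=bot.camera("scene")[:,:,::-1];t=bot.camera("top")[:,:,::-1]
cv2.imwrite("pics/a4.png",np.hstack([cv2.resize(s[240:400,260:420],(400,400),interpolation=cv2.INTER_CUBIC),cv2.resize(t[130:290,150:310],(400,400),interpolation=cv2.INTER_CUBIC)]))
E
```

```text
time: 14.02
ee_pos: [0.3774, -0.2752, 0.1193]
tcp_rot: [-179.9, -0.0, 82.8]
wrist_force: [-0.3, 0.3, 0.2]
opening: 0.0703
grasp_force: 0.0
time: 14.52
ee_pos: [0.3788, -0.2738, 0.0513]
tcp_rot: [180.0, 0.0, 82.9]
wrist_force: [0.5, -0.6, 1.0]
opening: 0.07
grasp_force: 0.0
t 14.525 shift [ 0.6  1.1 42.3] twist 0.0 rot [1.7995e+02 2.0000e-02 8.2920e+01] open 0.07002878937898899 grip 0.0 F [ 0.5 -0.6  1. ]
```

View pics/a4.png

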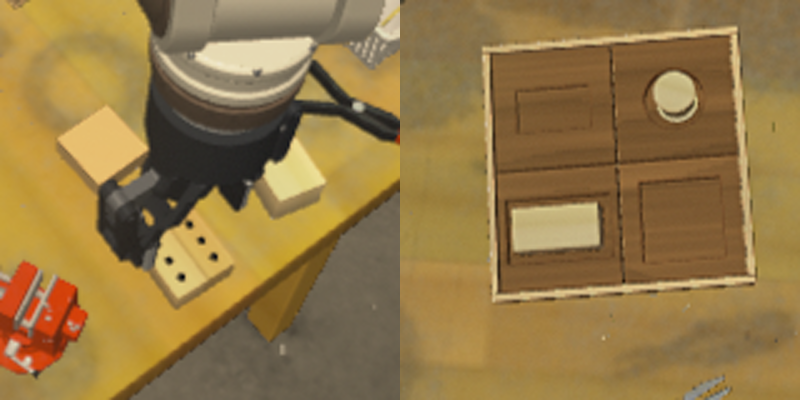

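The sanding block sits flat in the large recess at crop (555,227), and the gripper straddles the jig and clears the pine.

```bash

python3 -m crank '[{"gripper":70,"travel":[0.6,1.1,25],"twist":[0,0,0]},{"gripper":70,"travel":[0,0,18],"twist":[0,0,0]},{"gripper":70,"travel":[0,0,0],"twist":[0,0,0]},{"gripper":44,"travel":[0,0,0],"twist":[0,0,0]},{"gripper":44,"travel":[0,0,0],"twist":[0,0,0]},{"gripper":44,"travel":[0,0,0],"twist":[0,0,0]},{"gripper":44,"travel":[0,0,0],"twist":[0,0,0]},{"gripper":44,"travel":[0,0,0],"twist":[0,0,0]}]' 40
python3 -m crank '[{"gripper":44,"travel":[0,0,-20],"twist":[0,0,0]},{"gripper":44,"travel":[0,0,-40],"twist":[0,0,0]},{"gripper":44,"travel":[0,0,-30],"twist":[0,0,0]},{"gripper":44,"travel":[0,0,0],"twist":[0,0,0]},{"gripper":44,"travel":[0,0,0],"twist":[0,0,0]}]'
python3 - <<'E'
from h import *
go(490.4,39.2,50,92.6)
E
```

```text
time: 15.62
ee_pos: [0.3801, -0.274, 0.0085]
tcp_rot: [179.9, 0.1, 82.9]
wrist_force: [-1.1, 0.6, 6.3]
opening: 0.0487
grasp_force: 42.1
time: 16.25
ee_pos: [0.3793, -0.2734, 0.0967]
tcp_rot: [-180.0, -0.0, 82.9]
wrist_force: [-0.2, -0.5, -0.8]
opening: 0.0485
grasp_force: 41.6
t 16.25 shift [307.2 125.2  46.7] twist -0.17 rot [-1.7997e+02 -1.0000e-02  8.2890e+01] open 0.04854587103150476 grip 41.55676245689392 F [-0.2 -0.5 -0.8]
```

```bash

python3 -m crank '[{"gripper":44,"travel":[0,0,0],"twist":[0,0,-0.085]},{"gripper":44,"travel":[0,0,0],"twist":[0,0,-0.085]},{"gripper":44,"travel":[20,8,0],"twist":[0,0,0]},{"gripper":44,"travel":[42,17,0],"twist":[0,0,0]},{"gripper":44,"travel":[45,18.5,0],"twist":[0,0,0]},{"gripper":44,"travel":[45,18.5,0],"twist":[0,0,0]},{"gripper":44,"travel":[45,18.5,0],"twist":[0,0,0]},{"gripper":44,"travel":[45,18.5,0],"twist":[0,0,0]},{"gripper":44,"travel":[42,17,0],"twist":[0,0,0]},{"gripper":44,"travel":[23.2,9.2,0],"twist":[0,0,0]},{"gripper":44,"travel":[0,0,25],"twist":[0,0,0]},{"gripper":44,"travel":[0,0,21],"twist":[0,0,0]}]'
python3 -m crank '[{"gripper":44,"travel":[0,0,0],"twist":[0,0,0]},{"gripper":44,"travel":[0,0,0],"twist":[0,0,0]}]'
python3 - <<'E'
from h import *
go(490.4,39.2,17,92.6)
s=bot.camera("scene")[:,:,::-1];t=bot.camera("top")[:,:,::-1]
cv2.imwrite("pics/a5.png",np.hstack([cv2.resize(s[120:280,180:340],(400,400),interpolation=cv2.INTER_CUBIC),cv2.resize(t[130:290,150:310],(400,400),interpolation=cv2.INTER_CUBIC)]))
E
```

```text
time: 17.75
ee_pos: [0.4896, 0.0395, 0.0491]
tcp_rot: [-179.9, 0.0, 92.7]
wrist_force: [-0.1, -0.0, -0.1]
opening: 0.049
grasp_force: 41.5
time: 18.0
ee_pos: [0.4904, 0.039, 0.0515]
tcp_rot: [-180.0, 0.0, 92.6]
wrist_force: [0.9, -0.1, -0.4]
opening: 0.0484
grasp_force: 41.5
t 18.0 shift [ 0.2 -0.  34.5] twist 0.0 rot [-179.98    0.     92.62] open 0.04835523214703772 grip 41.51151895523071 F [ 0.9 -0.1 -0.4]
```

View pics/a5.png

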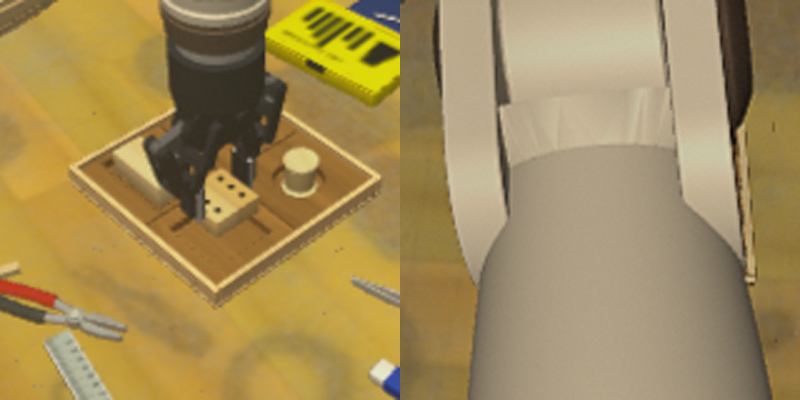

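The jig hangs level over the square recess.

```bash

python3 -m crank '[{"gripper":44,"travel":[0,0,15],"twist":[0,0,0]},{"gripper":44,"travel":[0,0,12],"twist":[0,0,0]},{"gripper":44,"travel":[0,0,5],"twist":[0,0,0]},{"gripper":44,"travel":[0,0,2],"twist":[0,0,0]},{"gripper":44,"travel":[0,0,0],"twist":[0,0,0]}]'
python3 -m crank '[{"gripper":53,"travel":[0,0,0],"twist":[0,0,0]},{"gripper":60,"travel":[0,0,0],"twist":[0,0,0]},{"gripper":62,"travel":[0,0,0],"twist":[0,0,0]},{"gripper":62,"travel":[0,0,-20],"twist":[0,0,0]},{"gripper":62,"travel":[0,0,-40],"twist":[0,0,0]},{"gripper":62,"travel":[0,0,-40],"twist":[0,0,0]},{"gripper":50,"travel":[0,0,0],"twist":[0,0,0]}]'
python3 - <<'E'
from h import *
go(498.6,-175.5,60,100.1)
E
```

```text
time: 18.73
ee_pos: [0.4905, 0.0391, 0.0173]
tcp_rot: [180.0, 0.0, 92.6]
wrist_force: [0.4, 0.0, -0.9]
opening: 0.0484
grasp_force: 41.5
time: 19.6
ee_pos: [0.4922, 0.0392, 0.1206]
tcp_rot: [179.7, -0.0, 92.6]
wrist_force: [0.8, -0.2, -0.6]
opening: 0.05
grasp_force: 0.0
t 19.6 shift [-212.5  -31.3   60.6] twist -0.131 rot [ 1.7969e+02 -1.0000e-02  9.2620e+01] open 0.0500439713165164 grip 0.0 F [ 0.8 -0.2 -0.6]
```

Before the eraser I'll stop short, nearer the robot and low, and check the clearance to the hanging rotary tool.

```bash

python3 -m crank '[{"gripper":50,"travel":[0,0,0],"twist":[0,0,-0.131]},{"gripper":50,"travel":[-5,-30,0],"twist":[0,0,0]},{"gripper":50,"travel":[-15,-45,0],"twist":[0,0,0]},{"gripper":50,"travel":[-35,-24,10],"twist":[0,0,0]},{"gripper":50,"travel":[-45,0,15],"twist":[0,0,0]},{"gripper":50,"travel":[-45,0,15],"twist":[0,0,0]},{"gripper":50,"travel":[-35,0,10],"twist":[0,0,0]},{"gripper":50,"travel":[-20,0,10],"twist":[0,0,0]},{"gripper":50,"travel":[0,0,0],"twist":[0,0,0]},{"gripper":50,"travel":[0,0,0],"twist":[0,0,0]}]'
python3 - <<'E'
from h import *
go(498.6,-175.5,8,100.1)
s=bot.camera("scene")[:,:,::-1];t=bot.camera("top")[:,:,::-1]
cv2.imwrite("pics/t6.png",t);cv2.imwrite("pics/s6.png",s)
cv2.imwrite("pics/a6.png",np.hstack([cv2.resize(s[0:350,190:470],(400,500)),cv2.resize(t[0:350,190:470],(400,500))]))
E
```

```text
time: 20.85
ee_pos: [0.4281, -0.1744, 0.0573]
tcp_rot: [-180.0, -0.0, 100.2]
wrist_force: [-0.2, -0.0, 0.4]
opening: 0.0499
grasp_force: 0.0
t 20.85 shift [-13.4  69.2  49.3] twist 0.001 rot [-1.7998e+02 -3.0000e-02  1.0015e+02] open 0.04986717389811117 grip 0.0 F [-0.2 -0.   0.4]
```

View pics/a6.png

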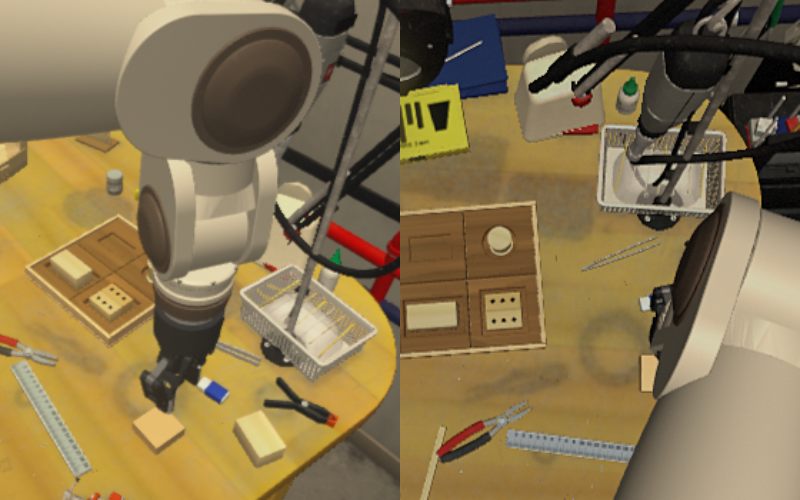

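Both cameras show the jig, sanding block and spool seated in the tray. The drill tip is at top px (356,112), and the wrist housing corner is at top px (438,136) and scene px (414,49). I'll compute the gap.

```bash
python3 - <<'E'
from h import *
for z in(.25,.28,.3,.32,.35,.4,.45,.5):
    print(z,"drilltip",ray("top",(356,112),z).round(3),proj("scene",ray("top",(356,112),z)).round(0),
     "| housing far",ray("top",(438,136),z).round(3),proj("scene",ray("top",(438,136),z)).round(0),"| mid-left",ray("top",(398,170),z).round(3),"low",ray("top",(375,274),z).round(3))
print(bot.get_obs()["q"].round(1))
E
```

```text
0.25 drilltip [ 0.615 -0.125  0.25 ] [381. 139.] | housing far [ 0.572 -0.248  0.25 ] [424. 187.] | mid-left [ 0.521 -0.184  0.25 ] low [ 0.366 -0.14   0.25 ]
0.28 drilltip [ 0.604 -0.121  0.28 ] [378. 126.] | housing far [ 0.562 -0.238  0.28 ] [420. 171.] | mid-left [ 0.513 -0.177  0.28 ] low [ 0.365 -0.135  0.28 ]
0.3 drilltip [ 0.596 -0.118  0.3  ] [376. 117.] | housing far [ 0.556 -0.231  0.3  ] [417. 160.] | mid-left [ 0.508 -0.172  0.3  ] low [ 0.365 -0.132  0.3  ]
0.32 drilltip [ 0.588 -0.115  0.32 ] [373. 107.] | housing far [ 0.549 -0.224  0.32 ] [414. 149.] | mid-left [ 0.503 -0.167  0.32 ] low [ 0.364 -0.128  0.32 ]
0.35 drilltip [ 0.576 -0.11   0.35 ] [370.  92.] | housing far [ 0.539 -0.214  0.35 ] [410. 131.] | mid-left [ 0.496 -0.16   0.35 ] low [ 0.364 -0.123  0.35 ]
0.4 drilltip [ 0.557 -0.103  0.4  ] [363.  63.] | housing far [ 0.523 -0.198  0.4  ] [401.  97.] | mid-left [ 0.483 -0.148  0.4  ] low [ 0.363 -0.114  0.4  ]
0.45 drilltip [ 0.537 -0.095  0.45 ] [355.  29.] | housing far [ 0.507 -0.181  0.45 ] [391.  59.] | mid-left [ 0.471 -0.136  0.45 ] low [ 0.362 -0.106  0.45 ]
0.5 drilltip [ 0.518 -0.088  0.5  ] [346. -10.] | housing far [ 0.49  -0.165  0.5  ] [380.  14.] | mid-left [ 0.458 -0.125  0.5  ] low [ 0.361 -0.097  0.5  ]
[-22.2  -6.8 -20.8  76.    0.   57.6]
```

The housing would come within about 15 mm of the drill with a straight-down grasp. Tilting the tool about 11° about its closing axis moves the wrist toward -y and away from the drill, with the pads still square to the eraser's sides.

```bash
cat >> h.py <<'E'
from scipy.spatial.transform import Rotation as Ro
def go2(x,y,z,rpy=None):
    "turn then shift: rotation vector to reach rpy, shift in the tool axes of rpy (or of now)"
    o=bot.get_obs();R0=Ro.from_euler("xyz",o["tcp_rot"],degrees=True);R1=R0 if rpy is None else Ro.from_euler("xyz",rpy,degrees=True)
    d=np.array([x,y,z])-o["ee_pos"]*1000
    print("t",o["time"],"twist",(R0.inv()*R1).as_rotvec().round(3),"shift",R1.inv().apply(d).round(1),"pos",o["ee_pos"].round(4),"rot",o["tcp_rot"].round(1),"q",o["q"].round(0),"open",o["opening"])
E
python3 -m crank '[{"gripper":44,"travel":[0,0,0],"twist":[0,0.1,0]},{"gripper":44,"travel":[0,0,0],"twist":[0,0.1,0]},{"gripper":44,"travel":[0,0,0],"twist":[0,0,0]},{"gripper":44,"travel":[0,0,0],"twist":[0,0,0]}]'
python3 - <<'E'
from h import *
go2(498.6,-175.5,45)
go2(498.6,-175.5,5)
E
```

```text
time: 21.45
ee_pos: [0.4282, -0.1749, 0.0574]
tcp_rot: [-180.0, -11.4, 100.2]
wrist_force: [0.5, 0.0, 0.8]
opening: 0.0443
grasp_force: 0.0
t 21.45 twist [0. 0. 0.] shift [-15.2  69.2   9.6] pos [ 0.4282 -0.1749  0.0574] rot [-180.   -11.4  100.2] q [-28.   0. -15.  82.   9.  52.] open 0.04428747655205367
t 21.45 twist [0. 0. 0.] shift [-23.1  69.2  48.8] pos [ 0.4282 -0.1749  0.0574] rot [-180.   -11.4  100.2] q [-28.   0. -15.  82.   9.  52.] open 0.04428747655205367
```

```bash

python3 -m crank '[{"gripper":44,"travel":[-5,20,3],"twist":[0,0,0]},{"gripper":44,"travel":[-5,27,3],"twist":[0,0,0]},{"gripper":44,"travel":[-5,22,3.5],"twist":[0,0,0]},{"gripper":44,"travel":[0,0,0],"twist":[0,0,0]},{"gripper":44,"travel":[0,0,0],"twist":[0,0,0]}]'
python3 - <<'E'
from h import *
go2(498.6,-175.5,5)
s=bot.camera("scene")[:,:,::-1];t=bot.camera("top")[:,:,::-1]
cv2.imwrite("pics/a7.png",np.hstack([cv2.resize(s[0:350,190:470],(400,500)),cv2.resize(t[0:350,190:470],(400,500))]))
E
```

```text
time: 22.08
ee_pos: [0.4978, -0.1752, 0.0453]
tcp_rot: [-180.0, -11.4, 100.2]
wrist_force: [0.1, 0.6, -0.5]
opening: 0.0437
grasp_force: 0.0
t 22.075 twist [0. 0. 0.] shift [-8.5  0.8 39.4] pos [ 0.4978 -0.1752  0.0453] rot [-180.   -11.4  100.2] q [-24.   9.  -7.  81.   9.  55.] open 0.04365145848645144
```

View pics/a7.png

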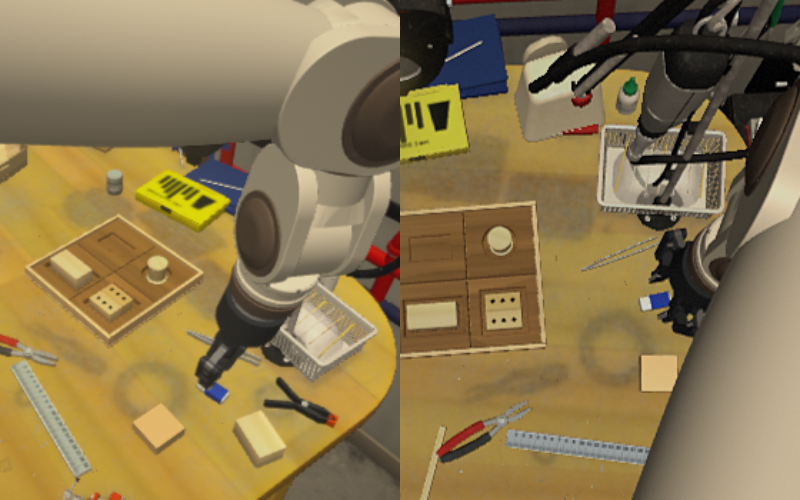

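The fingers straddle the eraser, and the housing is right of the drill tip (top crop (637,160)). I'll check numerically where the stand's pole runs before going lower.

```bash
python3 - <<'E'
from h import *
b=ray("top",(375,152),.01);print("base",b)
for z in(.01,.1,.2,.3,.4,.5):
    p=b.copy();p[2]=z;print(z,"pole vertical: top",proj("top",p).round(0),"scene",proj("scene",p).round(0))
    # lower end crossing in scene photo: pole (393,231)->(463,21)
for uv in[(439,91),(432,140),(463,60)]:
    print(uv,[ray("top",uv,z).round(3) for z in(.3,.35,.4,.45)])
print(bot.get_obs()["joint_efforts"].round(1))
E
```

```text
base [ 0.62090095 -0.19595166  0.01      ]
0.01 pole vertical: top [375. 152.] scene [386. 247.]
0.1 pole vertical: top [383. 138.] scene [396. 218.]
0.2 pole vertical: top [395. 119.] scene [408. 180.]
0.3 pole vertical: top [410.  93.] scene [424. 133.]
0.4 pole vertical: top [430.  59.] scene [444.  73.]
0.5 pole vertical: top [459.  10.] scene [470.  -4.]
(439, 91) [array([ 0.623, -0.238,  0.3  ]), array([ 0.601, -0.221,  0.35 ]), array([ 0.579, -0.203,  0.4  ]), array([ 0.558, -0.186,  0.45 ])]
(432, 140) [array([ 0.55 , -0.222,  0.3  ]), array([ 0.534, -0.206,  0.35 ]), array([ 0.518, -0.19 ,  0.4  ]), array([ 0.503, -0.175,  0.45 ])]
(463, 60) [array([ 0.669, -0.276,  0.3  ]), array([ 0.643, -0.255,  0.35 ]), array([ 0.618, -0.235,  0.4  ]), array([ 0.593, -0.215,  0.45 ])]
[  0.3 -54.4  44.8   1.2   0.5   0. ]
```

```bash
python3 - <<'E'
from h import *
for uv in[(395,165),(428,188),(465,185)]:
    print(uv,[(z,ray("scene",uv,z)[:2].round(3).tolist(),proj("top",ray("scene",uv,z)).round(0).tolist()) for z in(.15,.2,.25,.3,.35)])
E
```

```text
(395, 165) [(0.15, [0.692, -0.124], [346.0, 92.0]), (0.2, [0.635, -0.155], [369.0, 111.0]), (0.25, [0.579, -0.186], [397.0, 133.0]), (0.3, [0.522, -0.217], [430.0, 159.0]), (0.35, [0.465, -0.248], [469.0, 191.0])]
(428, 188) [(0.15, [0.686, -0.208], [393.0, 94.0]), (0.2, [0.63, -0.231], [416.0, 113.0]), (0.25, [0.574, -0.254], [442.0, 135.0]), (0.3, [0.518, -0.276], [473.0, 161.0]), (0.35, [0.462, -0.299], [511.0, 192.0])]
(465, 185) [(0.15, [0.749, -0.249], [414.0, 60.0]), (0.2, [0.687, -0.268], [436.0, 79.0]), (0.25, [0.625, -0.287], [461.0, 102.0]), (0.3, [0.562, -0.305], [491.0, 129.0]), (0.35, [0.5, -0.324], [527.0, 162.0])]
```

```bash
python3 - <<'E'
import cv2,numpy as np
t=cv2.imread("pics/top0.png")
g=cv2.cvtColor(t,cv2.COLOR_BGR2GRAY)
for u in(385,400,415,430,445,460,475,490):print(u,[v for v in range(20,135) if g[v,u]<45])
E
```

```text
385 [20, 21, 22, 23, 24, 25, 26, 27, 28, 29, 30, 31, 32, 33, 34, 35, 36, 37, 38, 39, 40, 41, 42, 43, 44, 45, 46, 47, 48, 49, 50, 51, 52, 53, 54, 55, 56, 57, 58, 59, 60, 79, 80, 93, 94, 95, 96, 97, 98, 99, 100, 101, 102, 109, 110, 111, 112, 113, 114]
400 [20, 21, 22, 23, 24, 25, 26, 27, 28, 29, 30, 31, 32, 33, 34, 35, 36, 37, 38, 41, 42, 43, 44, 46, 47, 48, 49, 50, 51, 52, 53, 54, 55, 56, 57, 58, 59, 60, 61, 84, 108, 109, 110, 111, 112]
415 [26, 27, 29, 30, 31, 32, 33, 34, 35, 36, 37, 38, 39, 40, 41, 42, 43, 44, 45, 46, 47, 48, 49, 50, 51, 52, 53, 74, 75, 76, 77, 107, 108, 109, 110, 111]
430 [26, 27, 28, 29, 30, 31, 32, 33, 34, 35, 36, 37, 38, 66, 67, 68, 69, 70, 71, 72, 73, 74, 75, 76, 77, 78, 79, 80, 81, 82, 83, 84, 85, 86, 87, 88, 89, 90, 91, 92, 93, 94, 95, 96, 97, 105, 106, 107, 108, 109]
445 [20, 21, 22, 28, 29, 30, 31, 32, 33, 34, 35, 36, 37, 38, 39, 40, 41, 42, 43, 44, 45, 46, 47, 48, 49, 50, 51, 52, 53, 54, 55, 56, 57, 58, 59, 60, 61, 62, 63, 64, 65, 66, 67, 68, 69, 70, 71, 72, 73, 74, 75, 76, 77, 78, 79, 80, 81, 98, 99, 100, 101, 102, 103, 104, 105, 106, 107, 108, 109, 110, 
[... 485 characters left out ...]
 128, 129, 130, 131, 132, 133, 134]
475 [34, 35, 36, 37, 38, 39, 40, 41, 42, 43, 44, 45, 46, 47, 48, 49, 50, 51, 52, 53, 54, 55, 56, 57, 61, 62, 63, 65, 70, 71, 72, 73, 74, 75, 76, 77, 78, 89, 91, 92, 93, 94, 95, 96, 97, 98, 99, 100, 101, 102, 103, 104, 105, 114, 115, 116, 117, 118, 119, 120, 121, 122, 123, 124, 125, 126, 127, 128, 129, 130, 131, 132, 133, 134]
490 [29, 30, 31, 32, 33, 37, 38, 39, 40, 41, 42, 43, 44, 45, 46, 47, 48, 49, 50, 51, 52, 53, 58, 59, 60, 61, 62, 63, 64, 65, 71, 72, 73, 74, 75, 76, 77, 89, 90, 91, 92, 93, 94, 95, 96, 97, 98, 99, 100, 101, 102, 103, 104, 105, 113, 114, 115, 116, 117, 118, 119, 120, 121, 122, 123, 124, 125, 126, 127, 128, 129, 130, 131, 132, 133, 134]
```

The pole is at (0.621,-0.196) and the hose plane at x≈0.63. The housing stays at x≲0.60 with 24 mm or more of clearance, and a vertical descent keeps that gap. I'll descend gently and grip.

```bash

python3 -m crank '[{"gripper":44,"travel":[-2.5,0.8,10],"twist":[0,0,0]},{"gripper":44,"travel":[-2.5,0,12],"twist":[0,0,0]},{"gripper":44,"travel":[-2,0,11],"twist":[0,0,0]},{"gripper":44,"travel":[-1.3,0,6.4],"twist":[0,0,0]},{"gripper":44,"travel":[0,0,0],"twist":[0,0,0]},{"gripper":44,"travel":[0,0,0],"twist":[0,0,0]}]'
python3 - <<'E'
from h import *
go2(498.6,-175.5,5)
print(bot.get_obs()["joint_efforts"].round(1))
E
```

```text
time: 22.92
ee_pos: [0.4994, -0.1759, 0.005]
tcp_rot: [180.0, -11.4, 100.1]
wrist_force: [-0.1, 0.5, 0.8]
opening: 0.0438
grasp_force: 0.0
t 22.925 twist [0. 0. 0.] shift [ 0.5 -0.7  0.1] pos [ 0.4994 -0.1759  0.005 ] rot [180.  -11.4 100.1] q [-24.  11. -10.  76.   9.  55.] open 0.043797106267752794
[ -0.  -55.1  43.5   1.2   0.5   0. ]
```

```bash

python3 -m crank '[{"gripper":14,"travel":[0,0,0],"twist":[0,0,0]},{"gripper":14,"travel":[0,0,0],"twist":[0,0,0]},{"gripper":14,"travel":[0,0,0],"twist":[0,0,0]},{"gripper":14,"travel":[0,0,0],"twist":[0,0,0]},{"gripper":14,"travel":[0,0,0],"twist":[0,0,0]},{"gripper":14,"travel":[0,0,0],"twist":[0,0,0]}]' 30
python3 -m crank '[{"gripper":14,"travel":[2,0,-10],"twist":[0,0,0]},{"gripper":14,"travel":[5,0,-25],"twist":[0,0,0]},{"gripper":14,"travel":[1,0,-5],"twist":[0,0,0]},{"gripper":14,"travel":[0,-20,0],"twist":[0,0,0]},{"gripper":14,"travel":[0,-40,0],"twist":[0,0,0]},{"gripper":14,"travel":[0,-20,0],"twist":[0,0,0]},{"gripper":14,"travel":[0,0,0],"twist":[0,0,0]}]'
python3 - <<'E'
from h import *
go2(430,-175,60,[180,0,100.1])
E
```

```text
time: 23.68
ee_pos: [0.4996, -0.176, 0.0053]
tcp_rot: [179.9, -11.4, 100.1]
wrist_force: [-0.6, -0.5, 4.9]
opening: 0.019
grasp_force: 30.8
time: 24.55
ee_pos: [0.4199, -0.1903, 0.0455]
tcp_rot: [180.0, -11.5, 100.1]
wrist_force: [1.8, 0.1, 0.4]
opening: 0.019
grasp_force: 30.1
t 24.55 twist [ 0.    -0.2   -0.001] shift [ 13.3  12.6 -14.5] pos [ 0.4199 -0.1903  0.0455] rot [180.  -11.5 100.1] q [-30.   1. -16.  81.   9.  50.] open 0.019046751918040703
```

The eraser is held. I'll untilt, raise, and check the magnifier and lamp position near the small recess.

```bash

python3 -m crank '[{"gripper":14,"travel":[0,0,-10],"twist":[0,-0.1,0]},{"gripper":14,"travel":[0,0,-10],"twist":[0,-0.1,0]},{"gripper":14,"travel":[0,0,-25],"twist":[0,0,0]},{"gripper":14,"travel":[0,0,-15],"twist":[0,0,0]},{"gripper":14,"travel":[0,0,0],"twist":[0,0,0]}]'
python3 - <<'E'
from h import *
go2(430,143.6,105,[180,0,92.6])
for z in(.2,.25,.3,.35,.4,.45,.5):
    a=ray("scene",(325,112),z);b=ray("scene",(233,30),z);print(z,"magn low",a.round(3),proj("top",a).round(0),"lamp low",b.round(3),proj("top",b).round(0))
E
```

```text
time: 25.18
ee_pos: [0.4221, -0.1933, 0.1061]
tcp_rot: [179.9, 0.1, 100.1]
wrist_force: [-0.2, -0.2, -0.5]
opening: 0.019
grasp_force: 30.1
t 25.175 twist [0.002 0.001 0.131] shift [336.2  23.1   1.1] pos [ 0.4221 -0.1933  0.1061] rot [1.799e+02 1.000e-01 1.001e+02] q [-25.  -8. -16.  81.   0.  55.] open 0.01902286779923983
0.2 magn low [0.66  0.053 0.2  ] [245. 102.] lamp low [0.755 0.521 0.2  ] [-21.  61.]
0.25 magn low [ 0.601 -0.     0.25 ] [276. 124.] lamp low [0.686 0.417 0.25 ] [16. 83.]
0.3 magn low [ 0.542 -0.054  0.3  ] [313. 150.] lamp low [0.617 0.314 0.3  ] [ 61. 110.]
0.35 magn low [ 0.482 -0.107  0.35 ] [357. 182.] lamp low [0.547 0.211 0.35 ] [115. 142.]
0.4 magn low [ 0.423 -0.16   0.4  ] [412. 220.] lamp low [0.478 0.108 0.4  ] [182. 182.]
0.45 magn low [ 0.364 -0.213  0.45 ] [480. 269.] lamp low [0.408 0.005 0.45 ] [267. 232.]
0.5 magn low [ 0.305 -0.266  0.5  ] [570. 333.] lamp low [ 0.339 -0.098  0.5  ] [377. 298.]
```

The lamp shade is at about (0.62,0.31,0.30) and the magnifier is beyond x=0.75, so the small recess is clear. I'll cross near the robot, then move outward.

```bash

python3 -m crank '[{"gripper":14,"travel":[0,0,0],"twist":[0,0,0.131]},{"gripper":14,"travel":[20,1,0],"twist":[0,0,0]},{"gripper":14,"travel":[40,3,0],"twist":[0,0,0]},{"gripper":14,"travel":[45,3,0],"twist":[0,0,0]},{"gripper":14,"travel":[45,3,0],"twist":[0,0,0]},{"gripper":14,"travel":[45,3,0],"twist":[0,0,0]},{"gripper":14,"travel":[45,3,0],"twist":[0,0,0]},{"gripper":14,"travel":[45,3,0],"twist":[0,0,0]},{"gripper":14,"travel":[35,3,0],"twist":[0,0,0]},{"gripper":14,"travel":[16,1,0],"twist":[0,0,0]},{"gripper":14,"travel":[0,0,0],"twist":[0,0,0]}]'
python3 - <<'E'
from h import *
go2(585.2,143.6,55,[180,0,92.6])
E
```

```text
time: 26.55
ee_pos: [0.4284, 0.144, 0.1045]
tcp_rot: [-179.9, 0.0, 92.7]
wrist_force: [-0.3, -0.4, 0.3]
opening: 0.0185
grasp_force: 30.1
t 26.55 twist [-0.001  0.     0.002] shift [ -7.6 156.6  49.5] pos [0.4284 0.144  0.1045] rot [-179.9    0.    92.7] q [ 19.  -9. -18.  82.  -0. 106.] open 0.0185003290686367
```

```bash

python3 -m crank '[{"gripper":14,"travel":[-1,20,0],"twist":[0,0,0]},{"gripper":14,"travel":[-2,40,0],"twist":[0,0,0]},{"gripper":14,"travel":[-2,40,0],"twist":[0,0,0]},{"gripper":14,"travel":[-2,38,10],"twist":[0,0,0]},{"gripper":14,"travel":[-1,18.6,20],"twist":[0,0,0]},{"gripper":14,"travel":[0,0,20],"twist":[0,0,0]},{"gripper":14,"travel":[0,0,0],"twist":[0,0,0]},{"gripper":14,"travel":[0,0,0],"twist":[0,0,0]}]'
python3 - <<'E'
from h import *
go2(585.3,143.3,18.5,[180,0,92.6])
for n in("scene","top"):
    im=bot.camera(n);h=cv2.cvtColor(im,cv2.COLOR_RGB2HSV);p=proj(n,(.585,.143,.06)).astype(int)
    m=((h[...,0]>105)&(h[...,0]<130)&(h[...,1]>120)&(h[...,2]>60));w=np.zeros_like(m);w[p[1]-25:p[1]+25,p[0]-25:p[0]+25]=1
    v,u=np.nonzero(m&w)
    if len(u):print(n,len(u),ray(n,(u.mean(),v.mean()),.06).round(3),u.min(),u.max(),v.min(),v.max())
E
```

```text
time: 27.55
ee_pos: [0.5856, 0.1421, 0.056]
tcp_rot: [180.0, 0.0, 92.6]
wrist_force: [0.1, 0.8, -0.2]
opening: 0.0188
grasp_force: 30.1
t 27.55 twist [ 0.  0. -0.] shift [ 1.2 -0.2 37.5] pos [0.5856 0.1421 0.056 ] rot [180.    0.   92.6] q [ 14.  12.  -1.  77.  -0. 101.] open 0.0187926911327951
scene 26 [0.587 0.14  0.06 ] 271 277 155 161
top 53 [0.587 0.132 0.06 ] 210 216 163 172
```

```bash

python3 -m crank '[{"gripper":14,"travel":[1.2,0,15],"twist":[0,0,0]},{"gripper":14,"travel":[0,0,12],"twist":[0,0,0]},{"gripper":14,"travel":[0,0,7],"twist":[0,0,0]},{"gripper":14,"travel":[0,0,3],"twist":[0,0,0]},{"gripper":14,"travel":[0,0,0],"twist":[0,0,0]},{"gripper":14,"travel":[0,0,0],"twist":[0,0,0]}]'
python3 -m crank '[{"gripper":22,"travel":[0,0,0],"twist":[0,0,0]},{"gripper":30,"travel":[0,0,0],"twist":[0,0,0]},{"gripper":34,"travel":[0,0,0],"twist":[0,0,0]},{"gripper":34,"travel":[0,0,-20],"twist":[0,0,0]},{"gripper":34,"travel":[0,0,-40],"twist":[0,0,0]},{"gripper":34,"travel":[0,-40,-20],"twist":[0,0,0]},{"gripper":34,"travel":[0,-40,0],"twist":[0,0,0]},{"gripper":34,"travel":[0,-45,0],"twist":[0,0,0]},{"gripper":34,"travel":[0,-45,0],"twist":[0,0,0]},{"gripper":34,"travel":[40,-40,-20],"twist":[0,0,0]},{"gripper":34,"travel":[40,0,-20],"twist":[0,0,0]},{"gripper":34,"travel":[0,0,0],"twist":[0,0,0]}]'
python3 - <<'E'
from h import *
s=bot.camera("scene")[:,:,::-1];t=bot.camera("top")[:,:,::-1]
cv2.imwrite("pics/s9.png",s);cv2.imwrite("pics/t9.png",t)
cv2.imwrite("pics/a9.png",np.hstack([cv2.resize(s[135:255,195:345],(400,320),interpolation=cv2.INTER_CUBIC),cv2.resize(t[135:255,165:315],(400,320),interpolation=cv2.INTER_CUBIC)]))
E
```

```text
time: 28.4
ee_pos: [0.585, 0.1435, 0.019]
tcp_rot: [-180.0, 0.1, 92.6]
wrist_force: [-4.4, -5.1, 11.2]
opening: 0.0187
grasp_force: 32.5
time: 29.9
ee_pos: [0.3722, 0.2167, 0.1413]
tcp_rot: [179.8, -0.1, 92.8]
wrist_force: [0.7, -0.7, 0.0]
opening: 0.0337
grasp_force: 0.0
```

View pics/a9.png

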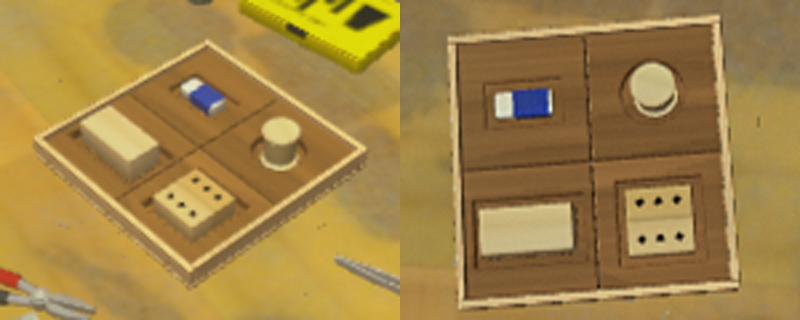

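All four parts appear seated. The 11 N contact on release makes me verify numerically that the eraser is inside and flat.

```bash
python3 - <<'E'
from h import *
K=6
def rect(n,im,u0,v0,u1,v1,f,z):
    im=cv2.resize(im[v0:v1,u0:u1],None,fx=K,fy=K,interpolation=cv2.INTER_CUBIC)
    m=f(cv2.cvtColor(im,cv2.COLOR_BGR2HSV).astype(int)).astype(np.uint8)*255
    c=max(cv2.findContours(cv2.morphologyEx(m,cv2.MORPH_OPEN,np.ones((9,9))),0,1)[0],key=cv2.contourArea)[:,0]
    P=np.array([ray(n,((a+.5)/K-.5+u0,(b+.5)/K-.5+v0),z)[:2] for a,b in c])*1000
    R=cv2.minAreaRect(P.astype(np.float32));print(n,np.round(R[0],1),np.round(R[1],1),round(R[2],1),"corners",cv2.boxPoints(R).round(0).tolist())
er=lambda h:((h[...,0]>100)&(h[...,0]<135)&(h[...,1]>110))|((h[...,1]<70)&(h[...,2]>110))
t=cv2.imread("pics/t9.png");s=cv2.imread("pics/s9.png")
rect("top",t,190,160,232,188,er,.024)
rect("scene",s,255,158,290,182,er,.024)
rect("top",t,190,200,234,235,lambda h:(h[...,1]<112)&(h[...,2]>160),.034)
rect("top",t,244,200,284,236,lambda h:(h[...,1]<125)&(h[...,2]>150),.028)
E
```

```text
top [583.6 137.6] [21.2 26.4] 2.6 corners [[572.0, 150.0], [574.0, 124.0], [595.0, 125.0], [594.0, 151.0]]
scene [580.3 136.8] [22.3 25.2] 4.6 corners [[568.0, 148.0], [570.0, 123.0], [592.0, 125.0], [590.0, 150.0]]
top [485.  139.8] [34.9 69.6] 2.6 corners [[466.0, 174.0], [469.0, 104.0], [504.0, 106.0], [501.0, 175.0]]
top [481.5  39.3] [34.8 49.9] 2.5 corners [[463.0, 63.0], [465.0, 14.0], [500.0, 15.0], [498.0, 65.0]]
```

The eraser lies at 2.6°, inside the recess margins on all sides, so nothing holds it up. The block and jig are also well inside their recesses. I'll hand in.

```bash
python3 -c "
from workcell import bot
print(bot.job_done())"
```

```text
the job is handed in; nothing more can be done
None
```

I packed the sanding block, drilling jig, spool (standing upright) and eraser into their matching recesses, left the pine block and offcut untouched, and handed the job in at about 30 s; the last pictures show all four seated, but no verdict came back.

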